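Rod carrier held ready over the block bath

ROBOT

A 6-joint arm with a two-finger parallel gripper is mounted at the origin on the work surface. World frame = base frame: x ahead of the robot, y to its left, z up, the work surface at z = 0. Lengths are in mm, angles in rad, forces in N, time in s.
With the tool pointing down it reaches from about 275 to 750 mm from the base axis. Payload 10.2 kg.
Tool frame: the origin (TCP) lies midway between the tips of the shut fingers; the grasp point (between the pads) lies 19 mm behind it; z points along the fingers, y is the line along which they close (so a half turn about z gives the same grasp; the last joint's range is limited). The gripper opens to 85 mm and grips with 20 to 120 N. Pads are 22 mm wide; open, the fingers measure 114 mm over their backs; the gripper's body (76 mm by 85 mm) begins 54 mm behind the grasp point. The pads swing forward as they close: fully open they stand 13 mm farther back than shut.
Start: joints at [-1.468, 0.313, 1.498, -0, 1.331, -0.223], TCP at [168.022, -497.393, 231.294] pointing down, gripper open.
Joint ranges: [-2.94, 2.94], [-0.97, 2.17], [0.19, 2.56], [-1.23, 4.37], [0.02, 3.11], [-2.88, 2.88]. Speed limits (rad/s): [2.39, 2.39, 3.01, 3.14, 3.14, 3.14].

INTERFACE

Orientations are given as a unit quaternion [w, x, y, z].
In Python, from rig import ctrl, capture, camera_info gives the robot as it stands.
- The arm moves only by the tool apply_moves, never from a script. Its argument "targets" is a list of rows, each a list of 3 entries, a list of its own where there are three numbers: the finger opening in mm, from 0 to 85.4, then the shift along the world's x, y, z in mm, then the turn, a rotation vector about the world's x, y, z in degrees. In form: [[grip, [dx, dy, dz], [rx, ry, rz]], ...]. A call has 1 to 20 rows; each row is the pose to reach, as a shift and turn from the pose commanded when the call began; what a row does not reach only later rows make up. A row lasts 1/10 s, in which the tool goes at most 50 mm and 8.59 degrees, less where a joint would pass 70% of its speed; a pose out of reach is approached as far as the arm can. A call with a gripper value outside its range is refused whole. The fingers move at their own pace and stop on an object; "squeeze" is the grip in N (left out, the last holds). Time passes only in rows, so rows that repeat a pose let the fingers close. It gives the time, the measured TCP pose, the force, the opening and the grip force at its end, in the units of the state.
- ctrl.sense(): the state, without advancing time (a new reading comes with each control period).
- capture(name): name is "scene" or "side" or "wrist"; returns (picture, depth): 400x640x3 uint8, blue, green, red; 400x640 float32, mm along the optical axis (not along the pixel's ray), 0 where there is no reading.
- camera_info(name): a dict with "vfov" (degrees; the focal length in pixels is half the picture's height over the tangent of half this angle, whatever the lens; pixels are square), "cx", "cy" (the principal point, pixels), "extrinsics" (4x4, takes a point from camera to world coordinates). Camera axes: x right, y down, z forward; pixel columns grow to the right and rows downward; lengths in mm; the calibration is good to about 2 mm. A picture is of the moment at which its call begins: read the wrist's pose just before it. camera_info takes no time and is no camera call; for the wrist camera it gives the pose at the moment of the call.
- ctrl.finish_job(): hands the job in; it is judged then, once.
The state is a dict: "time_s": time; "joints": joint angles; "dq": joint speeds; "tau": joint torques, N m; "eef_pos": TCP position; "ee_rot": TCP orientation; "force": force on the tool from outside, world axes, zero at the start; "wrist_torque": the same for the moment, N m; "grip_width": opening from 0.0 (shut) to 1.0 (fully open); "grip_force": force on a finger pad.
Only numpy, scipy, OpenCV 4.12 (cv2) and the standard library are available. Lean on these libraries where they do the work, as an engineer would, in place of code of your own. Each camera call takes 0.05 s, during which the arm holds its last target. There are 200 camera calls.

TASK

Set the depth stop of the block bath: slide the tall spacer sleeve (not the flat ring) over the upright post on the bath and down until it sits on the deck, and let go of it. Then lift the three-rod carrier out of its stand by its black grip, carry it over the bath's handles and post without letting it touch the bath or the sleeve, and stop with it level, its three rods lined up over the three wells and its forked end over the post, the rod tips about 15 mm above the deck. Finish holding it still there, in the gripper and touching nothing else; leave the flat ring, bottle, mouse and screwdriver where they are.

Things in the scene. Friction and masses are not known exactly. Their poses are not given: they have to be found in the camera images.
- bath: White low dry-block bath, fixed, 150 (x) by 280 (y) mm, flat deck 80 mm high; origin at the centre of its underside, z up. In the deck, along y at x = 0: three wells at y = -52, -20, +12 mm, then the upright post at y = +60 mm. At each end (y = -130, +130 mm) a steel wire bail handle, 8 mm thick, x = -45 to +45 mm, rises 46 mm above the deck. Control panel on the -x face.
- well_mid (a point): Centre of the mouth of the middle well, at deck height; axes parallel to the bath's. The three wells, in an aluminium block flush with the deck, are 20 mm wide, 46 mm deep and 32 mm apart.
- post_foot (a point): Foot of the upright post's axis, at deck height; axes parallel to the bath's. The post is 15 mm in diameter and 55 mm tall, its top 8 mm tapering to 8 mm in diameter.
- sleeve: Loose plain aluminium spacer sleeve (tube), standing upright on the table: outside 34 mm, bore 20 mm, 40 mm tall, about 60 g. Origin at the centre of its underside, z along its axis. The flat ring can stand in its place: tell them apart by height.
- stand: Grey plastic stand, fixed: base 100 (x) by 190 (y) by 12 mm, and two upright cheeks (50 mm along x, 10 mm thick) at y = -49 and +49 mm, tops at 85 mm, on which the carrier's bar lies between low lips (6 mm tall, 26 mm apart along x). Origin at the centre of its underside.
- carrier: Loose rod carrier, 160 to 260 g: aluminium bar along y, 20 mm wide, z = 60 to 70 mm, y = -90 to +94 mm; three steel rods below it (10 mm thick, 60 mm long, at y = -32, 0, +32 mm); upright black grip tab on its middle, 14 mm (x) by 34 mm (y), z = 70 to 120 mm. Origin at the middle rod's tip, z up. Starts with its bar on the stand's cheeks, origin 25 mm above the table, axes along the stand's.
- fork (a point): Middle of the fork slot in the carrier's +y end, at the bar's underside (carrier y = +80, z = 60 mm); it belongs above the post. The fork is 36 mm wide, its open slot 24 mm wide from y = 68 mm outwards. At the start the fork points within 45 degrees of the bath's +y.
- flat_ring: Bystander: loose flat aluminium ring, outside 44 mm, bore 20 mm, 12 mm tall; origin at the centre of its underside.
- bottle: Bystander: loose white bottle, 36 mm in diameter, 95 mm tall, standing between bath and stand; origin at the centre of its underside.
- mouse: Bystander: black computer mouse, 102 mm (x) by 60 mm (y), 34 mm tall; origin at the centre of its underside.
- screwdriver: Bystander: screwdriver 160 mm long lying on the table along its x, handle to -x, 30 mm thick or less.

How it is judged:
By the outcome, as a careful person would: the job done as asked, in the order asked, and still so for the second after the job is handed in, while the arm keeps its last pose, push and grip.
It also fails if it takes over 67 s, if anything falls off the work surface, if the arm or the gripper's body presses on something with over 40 N, if the wrist force passes 120 N, or if a joint passes its speed limit or range.

## Working session

There is one attempt and no reset: what is moved stays moved. The work goes in short steps, Python scripts to look and compute and a tool call to move; the robot and the scene stay as the last step left them, time stands still between calls to the robot, and variables do not carry over. Pictures are saved under pics/ and viewed, at most 10 in all, crops included, and the job is handed in when it is done.

Besides the shell and the picture viewer there is one more tool, called after ">>>" by a JSON object that holds its "fn" and its "kwargs", one argument or row to a line. apply_moves: Moves the arm, as the interface text tells. Its arguments: {"type":"object","properties":{"targets":{"type":"array","items":{"type":"array"}},"squeeze":{"type":"number"}},"required":["targets"]}

```bash
mkdir -p pics; cat > h.py <<'E'
import numpy as np, cv2
from rig import ctrl, capture, camera_info
def cloud(name):
    i=camera_info(name); im,d=capture(name); f=200/np.tan(np.radians(i["vfov"]/2))
    v,u=np.mgrid[:400,:640]; P=np.stack([(u-i["cx"])/f*d,(v-i["cy"])/f*d,d],-1)
    E=np.array(i["extrinsics"]); W=P@E[:3,:3].T+E[:3,3]; W[d<=0]=np.nan
    return im,d,W
E
python3 - <<'E'
from h import *
print(ctrl.sense())
for n in ["scene","side"]:
    im,d,W=cloud(n); cv2.imwrite(f"pics/{n}0.png",im); np.save(n+"0.npy",W); i=camera_info(n); print(n,i["vfov"],np.round(i["extrinsics"],2).tolist(),np.isfinite(W[...,0]).mean())
E
```

```text
{'time_s': 0.0, 'joints': array([-1.46836475e+00,  3.13460639e-01,  1.49842828e+00,  4.40426673e-05,
        1.33099627e+00, -2.23394284e-01]), 'dq': array([-3.21016297e-04, -2.28934214e-04,  3.92715428e-04, -1.66238900e-03,
       -8.29338607e-05,  9.31670360e-05]), 'tau': array([ 2.30512727e-03, -4.12254667e+01, -2.59751487e+01, -2.97939005e-05,
        4.03675731e-03,  4.57920251e-06]), 'eef_pos': array([ 168.0236514 , -497.12234969,  230.73294596]), 'ee_rot': array([-6.43791738e-04,  9.86759657e-01,  1.62188043e-01,  6.04119392e-05]), 'force': array([-0.8922606 , -0.13798238, -0.07517658]), 'wrist_torque': array([-0.03805305,  0.07080748, -0.01044393]), 'grip_force': 0.0, 'grip_width': 0.9961730862251595}
scene 44.847538970676254 [[0.56, 0.58, -0.58, 1092.97], [0.83, -0.41, 0.39, -363.54], [-0.01, -0.7, -0.71, 794.72], [0.0, 0.0, 0.0, 1.0]] 0.99598046875
side 49.44985340061486 [[-0.99, -0.05, 0.1, 435.69], [-0.12, 0.55, -0.83, 743.95], [-0.02, -0.83, -0.55, 573.59], [0.0, 0.0, 0.0, 1.0]] 0.99598828125
```

View pics/scene0.png

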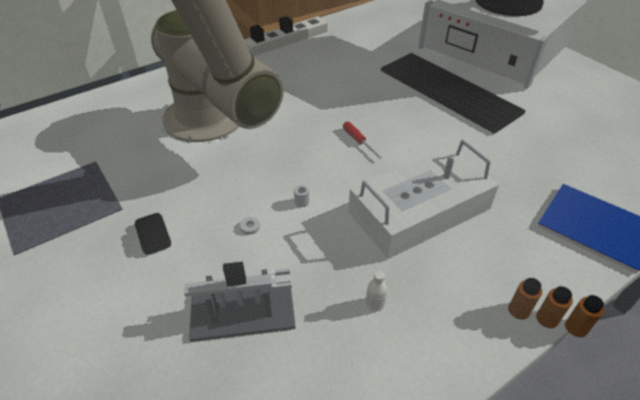

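View pics/side0.png

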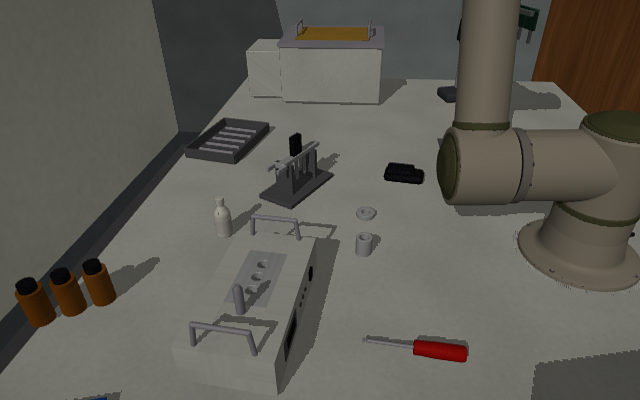

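Scene view: the sleeve is at about (301,196), the flat ring at (250,226), the carrier grip at (234,272), the bath post at (449,167) and the bottle at (376,290). Side view: the sleeve is at (364,244), the post at (239,298) and the grip at (295,145).

```bash
cat > m.py <<'E'
import numpy as np, cv2
S=np.load("scene0.npy"); D=np.load("side0.npy")
def box(W,u0,u1,v0,v1,z0,z1):
    p=W[v0:v1,u0:u1].reshape(-1,3); return p[(p[:,2]>z0)&(p[:,2]<z1)]
def rect(p): return cv2.minAreaRect(p[:,:2].astype(np.float32))
def rep(n,p):
    if len(p)<5: print(n,len(p)); return
    print(n,len(p),"mean",p.mean(0).round(1),"rect",np.round(np.hstack(rect(p)),1),"z",np.percentile(p[:,2],[5,50,95]).round(1))
for n,W,B in [("scene",S,dict(bath=(345,500,140,250),post=(440,458,150,185),sleeve=(288,315,180,212),ring=(236,264,212,240),grip=(215,252,255,290),bar=(180,295,255,300),base=(180,300,270,345),bot=(362,392,265,315))),
              ("side",D,dict(bath=(170,325,205,395),post=(228,250,275,318),sleeve=(350,378,228,260),ring=(352,380,203,224),grip=(285,305,128,160),bar=(265,330,135,175),base=(255,338,165,210),bot=(210,236,194,240)))]:
    print(n)
    for k,z in dict(bath=(76,84),post=(100,140),sleeve=(36,46),ring=(8,16),grip=(138,150),bar=(90,99),base=(9,15),bot=(20,100)).items(): rep(k,box(W,*B[k],*z))
    rep("sleeve all",box(W,*B["sleeve"],8,60)); rep("gripall",box(W,*B["grip"],100,150)); rep("handles",box(W,*B["bath"],100,135))
    t=box(W,0,640,120,400,-15,7); print("table z",np.median(t[:,2]))
E
python3 m.py
```

```text
scene
bath 5963 mean [615.9 233.3  78.6] rect [611.1 239.3 283.3 153.1  85.4] z [76.6 78.5 80.6]
post 98 mean [618.5 295.1 118.9] rect [617.6 296.3  14.2  12.   43.4] z [103.  118.9 134. ]
sleeve 89 mean [436.4  40.1  38.2] rect [434.4  40.6  31.7  34.4  62.7] z [36.5 38.1 40.4]
ring 188 mean [435.1 -94.2  10.3] rect [434.2 -93.6  41.2  43.9  61.9] z [ 8.4 10.2 12.3]
grip 168 mean [ 612.7 -207.4  142.7] rect [ 611.9 -207.1   33.9   15.7   64.6] z [139.2 143.  145. ]
bar 1050 mean [ 613.1 -207.    93.2] rect [ 614.2 -206.5  183.7   48.8   63.7] z [90.6 93.3 95.6]
base 3082 mean [ 621.4 -212.1   10.8] rect [ 612.4 -207.5  190.   100.5   63.8] z [ 9.2 10.7 12.8]
bot 561 mean [7.459e+02 6.000e-01 5.900e+01] rect [742.7   3.2  36.2  29.1  37. ] z [24.9 59.2 93.5]
sleeve all 260 mean [439.8  38.4  28.4] rect [436.2  40.1  33.4  34.7  78.3] z [10.3 29.9 39.2]
gripall 454 mean [ 615.5 -208.1  127.8] rect [ 612.  -207.    34.5   15.7   65. ] z [102.8 130.8 144.4]
handles 493 mean [615.2 244.2 119.3] rect [612.1 238.4 268.9  92.3  85.4] z [103.3 122.  127.4]
table z -1.5064600872751726
side
ba
[... 373 characters left out ...]
mean [ 609.2 -202.   143.2] rect [ 609.5 -205.    35.9   16.3   66. ] z [138.7 144.  146. ]
bar 382 mean [ 613.6 -192.6   94.3] rect [ 607.9 -202.6  188.7   49.4   59.5] z [90.7 94.7 96.9]
base 1011 mean [ 606.2 -182.9   12.1] rect [ 609.5 -206.3  195.2  103.    63.2] z [10.3 12.1 14.1]
bot 496 mean [733.1  18.5  56.5] rect [701.1  57.9  35.8 143.3  36.6] z [23.6 56.6 94.2]
sleeve all 330 mean [433.   47.5  29.3] rect [433.   42.5  33.7  33.6  43.2] z [11.  31.7 40.5]
gripall 239 mean [ 608.5 -200.3  125.6] rect [ 609.6 -204.5   37.6   16.6   65.2] z [102.7 126.1 145.4]
handles 988 mean [610.  284.9 120.2] rect [607.9 240.4 268.5  91.1  85.3] z [103.2 123.4 128.1]
table z 0.14498415986417967
```

>>> {"fn": "apply_moves", "kwargs": {
  "targets": [
    [85, [16, 33, 0], [0, 0, 3]],
    [85, [48, 98, -5], [0, 0, 8]],
    [85, [80, 163, -10], [0, 0, 14]],
    [85, [112, 228, -15], [0, 0, 20]],
    [85, [144, 293, -20], [0, 0, 26]],
    [85, [176, 358, -25], [0, 0, 31]],
    [85, [208, 423, -30], [0, 0, 36]],
    [85, [240, 488, -35], [0, 0, 41]],
    [85, [258, 522, -40], [0, 0, 44]],
    [85, [266, 538, -40], [0, 0, 45.3]],
    [85, [266, 538, -40], [0, 0, 45.3]],
    [85, [266, 538, -40], [0, 0, 45.3]],
    [85, [266, 538, -40], [0, 0, 45.3]],
    [85, [266, 538, -40], [0, 0, 45.3]]
  ]
}}

```text
time_s: 1.5
eef_pos: [434.1, 42.3, 190.8]
ee_rot: [-0.0, 0.847, 0.531, -0.0]
force: [-1.8, -0.6, 0.2]
grip_width: 0.998
grip_force: 0.0
```

```bash
cat >> h.py <<'E'
def near(W,c,r,z0,z1):
    p=W.reshape(-1,3); return p[(np.hypot(p[:,0]-c[0],p[:,1]-c[1])<r)&(p[:,2]>z0)&(p[:,2]<z1)]
def rep(n,p):
    if len(p)<5: print(n,len(p)); return
    print(n,len(p),"mean",p.mean(0).round(1),"rect",np.round(np.hstack(cv2.minAreaRect(p[:,:2].astype(np.float32))),1),"z",np.percentile(p[:,2],[5,50,95]).round(1))
E
python3 - <<'E'
from h import *
s=ctrl.sense(); print(s["eef_pos"],s["ee_rot"],s["joints"],s["time_s"])
im,d,W=cloud("wrist"); cv2.imwrite("pics/w1.png",im); print(np.round(camera_info("wrist")["extrinsics"],2).tolist())
rep("sleeve",near(W,(434,41),30,35,46)); rep("tab",near(W,(434,41),120,-6,6))
E
```

```text
[434.13406829  42.3042734  190.75501783] [-4.39579424e-04  8.47261747e-01  5.31175300e-01 -3.74236707e-04] [-1.72845597e-01  1.57127928e-01  1.80804366e+00  1.65372920e-04
  1.17756554e+00  2.77912793e-01] 1.5
[[0.9, -0.42, -0.11, 463.3], [-0.44, -0.87, -0.23, 98.86], [-0.0, 0.26, -0.97, 333.36], [0.0, 0.0, 0.0, 1.0]]
sleeve 603 mean [433.7  39.7  39.5] rect [433.2  39.6  32.7  32.7  65. ] z [37.5 39.6 40.8]
tab 35749 mean [ 4.375e+02  4.870e+01 -1.000e-01] rect [434.   41.4 239.  239.9  89.1] z [-1.3 -0.1  1.1]
```

View pics/w1.png

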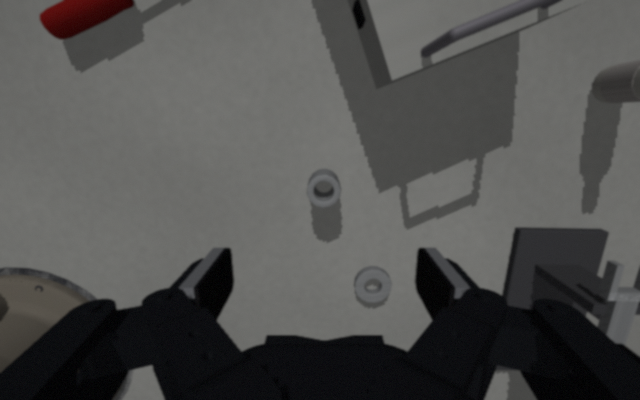

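The wrist view shows the sleeve centred at about (323,188), midway between the open fingers, with the flat ring at (373,287). I'll descend and grasp it.

>>> {"fn": "apply_moves", "kwargs": {
  "targets": [
    [70, [0, 0, -20], [0, 0, 0]],
    [70, [0, -0.5, -60], [0, 0, 0]],
    [65, [0, -0.5, -100], [0, 0, 0]],
    [65, [0, -0.5, -135], [0, 0, 0]],
    [65, [0, -0.5, -160], [0, 0, 0]],
    [65, [0, -0.5, -175], [0, 0, 0]],
    [65, [0, -0.5, -182], [0, 0, 0]],
    [65, [0, -0.5, -183], [0, 0, 0]],
    [65, [0, -0.5, -183], [0, 0, 0]],
    [40, [0, -0.5, -183], [0, 0, 0]],
    [30, [0, -0.5, -183], [0, 0, 0]],
    [25, [0, -0.5, -183], [0, 0, 0]],
    [25, [0, -0.5, -183], [0, 0, 0]],
    [25, [0, -0.5, -183], [0, 0, 0]],
    [25, [0, -0.5, -183], [0, 0, 0]],
    [25, [0, -0.5, -183], [0, 0, 0]]
  ],
  "squeeze": 40
}}

```text
time_s: 3.15
eef_pos: [434.4, 40.0, 9.1]
ee_rot: [0.0, 0.848, 0.53, 0.0]
force: [-1.8, -0.8, 6.8]
grip_width: 0.381
grip_force: 39.5
```

>>> {"fn": "apply_moves", "kwargs": {
  "targets": [
    [25, [0, 0, 10], [0, 0, 0]],
    [25, [0, 0, 40], [0, 0, 0]],
    [25, [0, 0, 80], [0, 0, 0]],
    [25, [0, 0, 120], [0, 0, 0]],
    [25, [0, 0, 155], [0, 0, 0]],
    [25, [5, 7, 175], [0, 0, 0]],
    [25, [20, 26, 180], [0, 0, 0]],
    [25, [45, 58, 180], [0, 0, 0]],
    [25, [70, 90, 180], [0, 0, 0]],
    [25, [95, 121, 180], [0, 0, 0]],
    [25, [120, 153, 180], [0, 0, 0]],
    [25, [140, 179, 180], [0, 0, 0]],
    [25, [152, 194, 180], [0, 0, 0]],
    [25, [156, 199, 180], [0, 0, 0]],
    [25, [156, 199, 180], [0, 0, 0]],
    [25, [156, 199, 180], [0, 0, 0]],
    [25, [156, 199, 180], [0, 0, 0]]
  ]
}}

```text
time_s: 4.85
eef_pos: [589.7, 238.3, 188.8]
ee_rot: [0.0, 0.848, 0.529, 0.0]
force: [-0.5, 0.1, -0.2]
grip_width: 0.375
grip_force: 39.9
```

```bash
python3 - <<'E'
from h import *
s=ctrl.sense(); print(s["eef_pos"],s["ee_rot"],s["time_s"],s["grip_force"],s["grip_width"])
im,d,W=cloud("wrist"); cv2.imwrite("pics/w2.png",im); np.save("w2.npy",W)
e=s["eef_pos"]
rep("deck",near(W,(610,239),190,76,84)); 
rep("post",near(W,(615,299),20,100,140)); rep("posttop",near(W,(615,299),20,131,140)); rep("postlow",near(W,(615,299),20,90,125))
rep("handles",near(W,(621,369),60,110,132))
rep("held",near(W,e,30,175,235))
rep("heldtop",near(W,e,25,205,235))
for n in ["scene","side"]:
    _,_,V=cloud(n); rep(n+" held",near(V,e,26,178,212))
E
```

```text
[589.69140709 238.28051696 188.76923981] [6.05153936e-05 8.48437035e-01 5.29296319e-01 1.25231527e-05] 4.85 39.93086775764823 0.37535784570638875
deck 45717 mean [618.8 277.4  79.9] rect [609.2 237.5 280.3 150.6  85.4] z [78.8 79.9 81. ]
post 425 mean [614.2 297.1 131.8] rect [614.1 297.3  14.4  14.2  64. ] z [127.  132.3 135.7]
posttop 248 mean [614.  297.2 134. ] rect [613.9 297.   10.8  11.1  86.1] z [131.5 134.4 135.9]
postlow 0
handles 1521 mean [605.1 366.8 124.5] rect [609.6 367.5   8.4  68.9  85.3] z [121.1 125.1 126.7]
held 9588 mean [591.8 240.4 213. ] rect [589.1 238.   34.   57.4  56.2] z [189.3 217.8 229.2]
heldtop 6742 mean [591.3 239.7 218.5] rect [587.9 238.9  34.   46.3  55. ] z [207.3 219.1 228.7]
scene held 150 mean [594.8 225.1 195.9] rect [589.4 232.2  22.1  47.7  82.6] z [179.8 196.2 209.8]
side held 427 mean [591.  250.7 198.1] rect [590.6 243.5  27.2  47.   54.4] z [182.4 198.8 210.8]
```

View pics/w2.png

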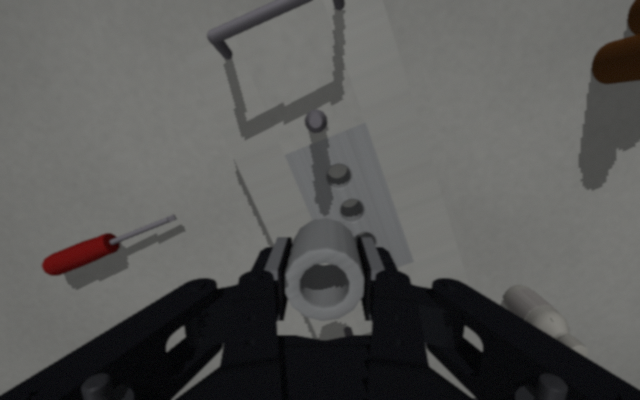

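The wrist view shows the held sleeve upright with its top at about (325,285). The post is at (316,122), and the wells at (338,174), (351,208) and (366,240).

```bash
python3 - <<'E'
from h import *
im=cv2.imread("pics/w2.png"); W=np.load("w2.npy")
g=im.mean(2); v,u=np.mgrid[:400,:640]
m=(g>105)&(u>280)&(u<370)&(v>215)&(v<325)&(abs(W[...,2]-220)<4)
p=W[m]; print(len(p)); rep("top",p); c,r=cv2.minEnclosingCircle(p[:,:2].astype(np.float32)); print(c,r, np.percentile(p[:,2],[1,99]))
E
```

```text
766
top 766 mean [588.2 239.4 219.3] rect [589.3 238.6  30.   27.4  75. ] z [218.4 219.3 220.3]
(590.714111328125, 236.81541442871094) 16.65776252746582 [217.81897188 220.60979851]
```

>>> {"fn": "apply_moves", "kwargs": {
  "targets": [
    [25, [5, 12, 0], [0, 0, 0]],
    [25, [14, 36, 0], [0, 0, 0]],
    [25, [21, 52, 0], [0, 0, 0]],
    [25, [24.5, 60, 0], [0, 0, 0]],
    [25, [24.5, 60, 0], [0, 0, 0]],
    [25, [24.5, 60, 0], [0, 0, 0]],
    [25, [24.5, 60, -10], [0, 0, 0]],
    [25, [24.5, 60, -20], [0, 0, 0]],
    [25, [24.5, 60, -30], [0, 0, 0]],
    [25, [24.5, 60, -36], [0, 0, 0]],
    [25, [24.5, 60, -42], [0, 0, 0]],
    [25, [24.5, 60, -46], [0, 0, 0]],
    [25, [24.5, 60, -50], [0, 0, 0]],
    [25, [24.5, 60, -54], [0, 0, 0]],
    [25, [24.5, 60, -58], [0, 0, 0]],
    [25, [24.5, 60, -58], [0, 0, 0]]
  ]
}}

```text
time_s: 6.6
eef_pos: [614.3, 299.1, 129.7]
ee_rot: [-0.0, 0.848, 0.53, -0.0]
force: [0.5, 0.0, -1.7]
grip_width: 0.376
grip_force: 39.9
```

```bash
python3 - <<'E'
from h import *
s=ctrl.sense(); print(s["eef_pos"],s["force"],s["wrist_torque"])
im,d,W=cloud("wrist"); cv2.imwrite("pics/w3.png",cv2.resize(im[150:350,200:450],None,fx=3,fy=3)); 
rep("post",near(W,(614,298),9,126.5+1,140))
E
```

```text
[614.3026619  299.05813544 129.6691499 ] [ 0.46607279  0.04103225 -1.73328337] [-0.04298245  0.01618358  0.02344341]
post 86 mean [610.2 294.7 135.4] rect [610.2 293.6   5.9  11.5  77. ] z [131.2 135.  139.4]
```

View pics/w3.png

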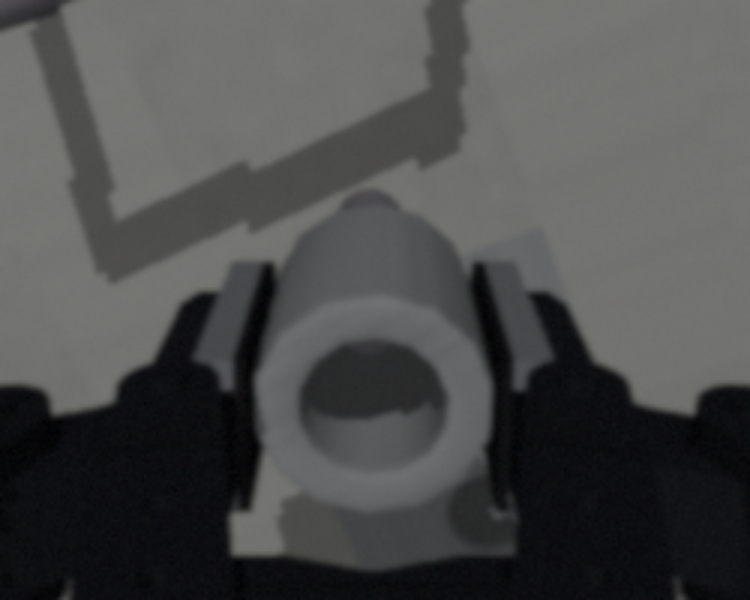

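The crop shows the sleeve with its bore at (372,405). Only the dark foot of the post shows beyond its lower rim, at (370,200), in line with it, so the post is inside. I'll lower it.

>>> {"fn": "apply_moves", "kwargs": {
  "targets": [
    [25, [0, 0, -8], [0, 0, 0]],
    [25, [0, 0, -16], [0, 0, 0]],
    [25, [0, 0, -24], [0, 0, 0]],
    [25, [0, 0, -30], [0, 0, 0]],
    [25, [0, 0, -35], [0, 0, 0]],
    [25, [0, 0, -38], [0, 0, 0]],
    [25, [0, 0, -40], [0, 0, 0]],
    [25, [0, 0, -41], [0, 0, 0]],
    [25, [0, 0, -41], [0, 0, 0]]
  ]
}}

```text
time_s: 7.55
eef_pos: [614.5, 299.1, 89.3]
ee_rot: [-0.0, 0.848, 0.53, 0.0]
force: [-0.0, -0.1, -0.6]
grip_width: 0.378
grip_force: 39.9
```

>>> {"fn": "apply_moves", "kwargs": {
  "targets": [
    [25, [0, 0, -0.5], [0, 0, 0]],
    [25, [0, 0, -1], [0, 0, 0]],
    [25, [0, 0, -1], [0, 0, 0]],
    [38, [0, 0, -1], [0, 0, 0]],
    [50, [0, 0, -1], [0, 0, 0]],
    [65, [0, 0, -1], [0, 0, 0]],
    [65, [0, 0, -1], [0, 0, 0]],
    [65, [0, 0, -1], [0, 0, 0]],
    [65, [0, 0, 10], [0, 0, 0]],
    [65, [0, 0, 30], [0, 0, 0]],
    [65, [0, 0, 60], [0, 0, 0]],
    [65, [0, 0, 95], [0, 0, 0]],
    [65, [0, -10, 120], [0, 0, 0]],
    [65, [0, -35, 130], [0, 0, 0]],
    [65, [0, -75, 130], [0, 0, 0]],
    [65, [0, -95, 130], [0, 0, 0]],
    [65, [0, -100, 130], [0, 0, 0]],
    [65, [0, -100, 130], [0, 0, 0]],
    [65, [0, -100, 130], [0, 0, 0]]
  ]
}}

```text
time_s: 9.45
eef_pos: [614.4, 200.2, 219.5]
ee_rot: [-0.0, 0.848, 0.53, 0.0]
force: [-0.2, 0.6, -0.7]
grip_width: 0.763
grip_force: 0.0
```

```bash
python3 - <<'E'
from h import *
s=ctrl.sense(); print(s["eef_pos"],s["force"],s["time_s"])
for n in ["wrist","side"]:
    im,d,W=cloud(n); cv2.imwrite(f"pics/{n}4.png",im)
    rep(n+" sleeve top",near(W,(614.5,298),20,116,124)); rep("post",near(W,(614.5,298),10,128,138)); rep("deck",near(W,(610,239),190,76,84)); rep("deckS",near(W,(614.5,298),22,84,116))
E
```

```text
[614.44910793 200.1675134  219.51633642] [-0.17338017  0.63985275 -0.68242838] 9.45
wrist sleeve top 1138 mean [616.1 297.3 119.6] rect [615.7 297.4  33.2  32.9  61.9] z [117.9 119.7 121. ]
post 301 mean [614.6 296.3 132.5] rect [614.3 296.9  13.5  13.   63. ] z [128.5 133.  135.7]
deck 45302 mean [609.4 248.9  79.9] rect [609.2 237.4 281.  150.7  85.4] z [78.7 79.9 81.1]
deckS 311 mean [620.8 291.4 102.8] rect [619.  292.8  26.7  24.6  71.3] z [ 87.  103.7 115. ]
side sleeve top 236 mean [613.3 304.5 119.6] rect [614.2 301.2  32.4  32.1  17.7] z [116.9 119.7 122. ]
post 65 mean [612.5 301.4 132.1] rect [612.2 300.6  11.8  11.4  64.6] z [128.3 132.3 135.4]
deck 10381 mean [606.6 259.2  80.1] rect [609.1 238.7 283.5 151.6  85.5] z [78.6 80.1 81.6]
deckS 360 mean [610.7 311.2 100.6] rect [613.3 304.6  26.9  27.8  71.2] z [ 86.  101.3 114.4]
```

View pics/wrist4.png

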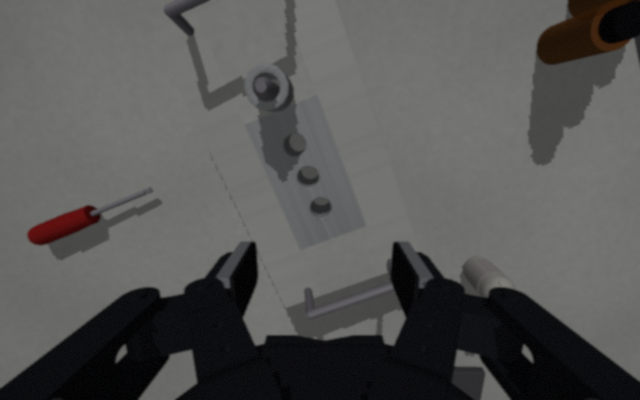

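The wrist view shows the sleeve seated on the deck around the post at (266,88), with the wells at (295,143), (308,175) and (320,205). Next I'll look at the carrier.

>>> {"fn": "apply_moves", "kwargs": {
  "targets": [
    [65, [-1, -10, 5], [0, 0, 0]],
    [65, [-3, -40, 10], [0, 0, 0]],
    [65, [-5, -85, 10], [0, 0, 0]],
    [65, [-8, -130, 10], [0, 0, 0]],
    [65, [-10, -175, 10], [0, 0, 0]],
    [65, [-13, -220, 10], [0, 0, 0]],
    [65, [-15, -265, 10], [0, 0, 0]],
    [65, [-18, -310, 10], [0, 0, 0]],
    [65, [-20, -355, 10], [0, 0, 0]],
    [65, [-22, -400, 10], [0, 0, 0]],
    [65, [-24, -435, 10], [0, 0, 0]],
    [65, [-24, -452, 10], [0, 0, 0]],
    [65, [-24, -455, 10], [0, 0, 0]],
    [65, [-24, -455, 10], [0, 0, 0]],
    [65, [-24, -455, 10], [0, 0, 0]],
    [65, [-24, -455, 10], [0, 0, 0]]
  ]
}}

```text
time_s: 11.15
eef_pos: [590.9, -254.4, 229.6]
ee_rot: [0.0, 0.848, 0.53, 0.0]
force: [0.4, 0.5, 0.0]
grip_width: 0.759
grip_force: 0.0
```

```bash
python3 - <<'E'
from h import *
s=ctrl.sense(); print(s["eef_pos"],s["ee_rot"],s["time_s"])
im,d,W=cloud("wrist"); cv2.imwrite("pics/w5.png",im)
rep("tab",near(W,(611,-206),28,140,150)); rep("bar",near(W,(611,-206),110,93.2,99))
rep("base",near(W,(611,-206),130,9,15))
E
```

```text
[ 590.8519534  -254.44074654  229.57427898] [2.03412299e-05 8.47719039e-01 5.30445494e-01 8.61858164e-05] 11.15
tab 903 mean [ 610.  -208.1  144.7] rect [ 609.9 -208.6   33.4   14.    63.3] z [143.2 144.7 145.9]
bar 3772 mean [ 614.7 -200.2   94.9] rect [ 610.8 -206.8  184.6   35.8   63.1] z [93.8 94.9 96.1]
base 9437 mean [ 613.7 -203.2   11.9] rect [ 610.  -209.1  190.   100.1   63.1] z [10.5 11.9 13.2]
```

View pics/w5.png

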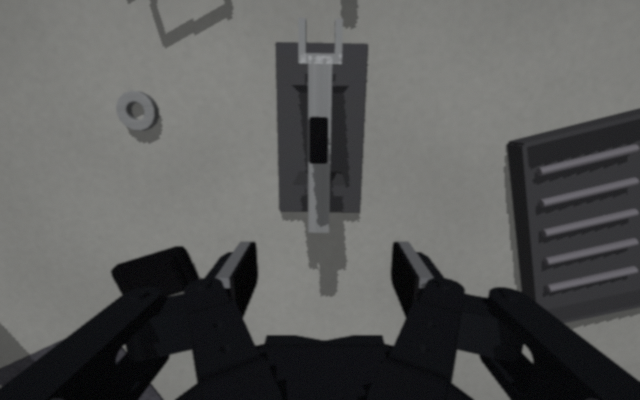

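The wrist view shows the carrier's black grip at (318,140) and its fork at the top, at (320,45), pointing toward +y as expected. I'll grasp the tab.

>>> {"fn": "apply_moves", "kwargs": {
  "targets": [
    [65, [5, 12, 0], [0, 0, -0.4]],
    [65, [13, 32, 0], [0, 0, -0.8]],
    [65, [18, 43, 0], [0, 0, -0.8]],
    [60, [19.5, 47, -10], [0, 0, -0.8]],
    [50, [19.5, 47, -35], [0, 0, -0.8]],
    [50, [19.5, 47, -65], [0, 0, -0.8]],
    [50, [19.5, 47, -95], [0, 0, -0.8]],
    [50, [19.5, 47, -115], [0, 0, -0.8]],
    [50, [19.5, 47, -124], [0, 0, -0.8]],
    [50, [19.5, 47, -126], [0, 0, -0.8]],
    [50, [19.5, 47, -126], [0, 0, -0.8]],
    [50, [19.5, 47, -126], [0, 0, -0.8]],
    [35, [19.5, 47, -126], [0, 0, -0.8]],
    [22, [19.5, 47, -126], [0, 0, -0.8]],
    [12, [19.5, 47, -126], [0, 0, -0.8]],
    [5, [19.5, 47, -126], [0, 0, -0.8]],
    [5, [19.5, 47, -126], [0, 0, -0.8]],
    [5, [19.5, 47, -126], [0, 0, -0.8]],
    [5, [19.5, 47, -126], [0, 0, -0.8]]
  ],
  "squeeze": 70
}}

```text
time_s: 13.1
eef_pos: [610.1, -208.9, 103.7]
ee_rot: [0.0, 0.852, 0.524, 0.0]
force: [-1.6, 1.1, 5.5]
grip_width: 0.154
grip_force: 68.3
```

>>> {"fn": "apply_moves", "kwargs": {
  "targets": [
    [5, [0, 0, 3], [0, 0, 0]],
    [5, [0, 0, 8], [0, 0, 0]],
    [5, [0, 0, 15], [0, 0, 0]],
    [5, [0, 0, 25], [0, 0, 0]],
    [5, [0, 0, 40], [0, 0, 0]],
    [5, [0, 0, 60], [0, 0, 0]],
    [5, [0, 0, 80], [0, 0, 0]],
    [5, [0, 0, 100], [0, 0, 0]],
    [5, [0, 0, 118], [0, 0, 0]],
    [5, [0, 0, 132], [0, 0, 0]],
    [5, [0, 0, 141], [0, 0, 0]],
    [5, [0, 0, 145], [0, 0, 0]],
    [5, [0, 0, 145], [0, 0, 0]],
    [5, [0, 0, 145], [0, 0, 0]]
  ]
}}

```text
time_s: 14.5
eef_pos: [609.8, -208.8, 247.5]
ee_rot: [-0.001, 0.852, 0.524, -0.0]
force: [0.2, -0.3, -2.0]
grip_width: 0.157
grip_force: 68.2
```

```bash
cat > held.py <<'E'
from h import *
s=ctrl.sense(); e=s["eef_pos"]; q=s["ee_rot"]; print(e,q,s["time_s"],s["force"].round(1),s["wrist_torque"].round(2),s["grip_force"])
y=np.degrees(2*np.arctan2(q[2],q[1]))-90; print("tool yaw",y); b=e[2]-78.7
t=np.radians(y); ex=np.array([np.cos(t),np.sin(t),0]); ey=np.array([-np.sin(t),np.cos(t),0])
for n in ["wrist","scene","side"]:
    im,d,W=cloud(n); cv2.imwrite(f"pics/h_{n}_{s['time_s']:.1f}.png",im)
    p=near(W,e,125,b+10,b+90); L=np.c_[(p-e)@ex,(p-e)@ey,p[:,2]-b]   # carrier-like frame about the TCP
    p=L[(abs(L[:,0])<24)&(L[:,2]>64)&(L[:,2]<76)&((L[:,1]>26)|(L[:,1]<-40))]
    q1=p[p[:,1]<60]
    A=np.c_[np.ones(len(p)),p[:,1]]
    print(n,"n",len(p),"y range",np.percentile(p[:,1],[0.3,99.7]).round(1))
    for lo,hi in [(-90,-60),(-60,-40),(28,60),(66,100)]:
        k=p[(p[:,1]>lo)&(p[:,1]<hi)&(p[:,2]>66)]
        if len(k)>10: print("  y",lo,hi,"x",np.percentile(k[:,0],[2,98]).round(1),"z50,95",np.percentile(k[:,2],[50,95]).round(1))
E
python3 held.py
```

```text
[ 609.81555431 -208.83887233  247.54931622] [-5.43805259e-04  8.51908358e-01  5.23690510e-01 -3.21335868e-04] 14.5 [ 0.2 -0.3 -2. ] [ 0.04 -0.04  0.03] 68.15484523773193
tool yaw -26.839724416692675
wrist n 5889 y range [-58.4  94. ]
  y -60 -40 x [-8.1 10.9] z50,95 [69.8 70.6]
  y 28 60 x [-8.3 11. ] z50,95 [69.9 70.9]
  y 66 100 x [-16.4  19.1] z50,95 [69.8 70.9]
scene n 923 y range [-87.4  95.8]
  y -90 -60 x [-8.3 12. ] z50,95 [68.4 69.7]
  y -60 -40 x [-8.9 12.2] z50,95 [68.3 69.9]
  y 28 60 x [-8.2 12.2] z50,95 [68.4 70.1]
  y 66 100 x [-16.2  19.9] z50,95 [68.3 69.7]
side n 280 y range [-88.3  98. ]
  y -90 -60 x [-10.4  10.3] z50,95 [70.  71.1]
  y -60 -40 x [-11.    9.3] z50,95 [70.1 71.2]
  y 28 60 x [-10.5  10. ] z50,95 [70.  70.9]
  y 66 100 x [-18.1  17.7] z50,95 [69.1 70.8]
```

>>> {"fn": "apply_moves", "kwargs": {
  "targets": [
    [5, [0, 4, 0], [0, 0, 0.2]],
    [5, [0, 14, 0], [0, 0, 0.7]],
    [5, [0, 30, 0], [0, 0, 1.5]],
    [5, [0, 52, 0], [0, 0, 2.7]],
    [5, [0, 78, 0], [0, 0, 4.1]],
    [5, [0, 106, 0], [0, 0, 5.5]],
    [5, [0, 136, 0], [0, 0, 7.1]],
    [5, [-1, 166, 0], [0, 0, 8.7]],
    [5, [-1, 196, 0], [0, 0, 10.2]],
    [5, [-1, 226, 0], [0, 0, 11.8]],
    [5, [-1, 256, 0], [0, 0, 13.4]],
    [5, [-1, 286, 0], [0, 0, 14.9]],
    [5, [-1, 316, 0], [0, 0, 16.5]],
    [5, [-2, 344, 0], [0, 0, 17.9]],
    [5, [-2, 370, 0], [0, 0, 19.3]],
    [5, [-2, 392, 0], [0, 0, 20.5]],
    [5, [-2, 409, 0], [0, 0, 21.4]],
    [5, [-2, 420, 0], [0, 0, 22]],
    [5, [-2, 426, 0], [0, 0, 22.2]],
    [5, [-2, 426, 0], [0, 0, 22.2]]
  ]
}}

```text
time_s: 16.65
eef_pos: [607.9, 217.4, 248.2]
ee_rot: [-0.0, 0.735, 0.678, -0.0]
force: [-0.2, 0.1, -2.8]
grip_width: 0.151
grip_force: 68.2
```

>>> {"fn": "apply_moves", "kwargs": {
  "targets": [
    [5, [0, 0, 0], [0, 0, 0]],
    [5, [0, 0, 0], [0, 0, 0]],
    [5, [0, 0, 0], [0, 0, 0]],
    [5, [0, 0, 0], [0, 0, 0]]
  ]
}}

```text
time_s: 17.05
eef_pos: [608.1, 216.7, 248.3]
ee_rot: [-0.0, 0.735, 0.678, -0.0]
force: [0.5, -0.3, -3.3]
grip_width: 0.159
grip_force: 68.2
```

```bash
cat >> held.py <<'E'
    for c,r in [((614.2,298),12)]:
        rep("  sleeve",near(W,(614.2,298),22,116,124)); rep("  post",near(W,(614.2,298),12,127,138)); rep("  deck",near(W,(610,239),190,76,84)); rep("  handles",near(W,(610,239),150,112,128))
E
python3 held.py; ls pics
```

```text
[608.10811212 216.70682774 248.32120375] [-2.61455098e-06  7.35317939e-01  6.77722310e-01 -5.31677740e-06] 17.05 [ 0.5 -0.3 -3.3] [-0.01  0.    0.01] 68.23038697242737
tool yaw -4.6681766821156
wrist n 5865 y range [-58.4  93.6]
  y -60 -40 x [-8.5 10.5] z50,95 [69.9 70.8]
  y 28 60 x [-8.7 10.6] z50,95 [69.9 70.9]
  y 66 100 x [-16.8  18.6] z50,95 [69.8 71. ]
  sleeve 703 mean [615.9 300.7 119.6] rect [615.7 300.9  27.2  32.2  85.3] z [118.2 119.7 121. ]
  post 261 mean [614.2 296.9 132.1] rect [614.1 297.1  14.1  13.7  26.9] z [127.7 132.4 135.8]
  deck 28080 mean [611.6 272.1  79.9] rect [609.6 239.6 276.2 150.5  85.5] z [78.7 79.9 81.1]
  handles 1930 mean [618.1 340.2 122.6] rect [616.9 328.   81.4  89.1  85.3] z [118.1 123.3 126.6]
scene n 513 y range [-89.   94.6]
  y -90 -60 x [-7.6 13.2] z50,95 [68.4 70.1]
  y -60 -40 x [-8.1 12.5] z50,95 [68.2 69.9]
  y 28 60 x [-6.9 12.8] z50,95 [68.4 70. ]
  y 66 100 x [-15.5  20.5] z50,95 [68.2 70.1]
  sleeve 98 mean [619.8 296.2 118.8] rect [617.8 298.2  31.2  32.   42.4] z [116.3 118.5 122.9]
  post 29 mean [617.3 296.5 130.7] rect [61
[... 304 characters left out ...]
,95 [70. 71.]
  y -60 -40 x [-9.8 -1.9] z50,95 [69.8 70.7]
  y 28 60 x [-9.9  9.6] z50,95 [70.  70.9]
  y 66 100 x [-17.9  18. ] z50,95 [69.7 70.9]
  sleeve 236 mean [613.3 304.2 119.6] rect [614.1 301.1  31.9  32.1   9.2] z [116.8 119.7 121.6]
  post 73 mean [612.3 302.  131.8] rect [612.6 301.   12.5  10.6  54.3] z [127.3 132.2 135.7]
  deck 10265 mean [605.9 261.1  80.1] rect [609.  239.5 283.5 151.1  85.5] z [78.5 80.1 81.6]
  handles 947 mean [609.8 297.1 122. ] rect [608.1 240.5 268.1  89.1  85.4] z [114.1 122.9 126.7]
h_scene_14.5.png
h_scene_17.1.png
h_side_14.5.png
h_side_17.1.png
h_wrist_14.5.png
h_wrist_17.1.png
scene0.png
side0.png
side4.png
w1.png
w2.png
w3.png
w5.png
wrist4.png
```

All three cameras agree on a correction of about (-1.4, +1.1) mm, with the carrier level. I'll apply it while lowering 74.5 mm.

>>> {"fn": "apply_moves", "kwargs": {
  "targets": [
    [5, [-0.5, 0.4, 0], [0, 0, 0]],
    [5, [-1.4, 1.1, -3], [0, 0, 0]],
    [5, [-1.4, 1.1, -8], [0, 0, 0]],
    [5, [-1.4, 1.1, -15], [0, 0, 0]],
    [5, [-1.4, 1.1, -23], [0, 0, 0]],
    [5, [-1.4, 1.1, -32], [0, 0, 0]],
    [5, [-1.4, 1.1, -41], [0, 0, 0]],
    [5, [-1.4, 1.1, -50], [0, 0, 0]],
    [5, [-1.4, 1.1, -58], [0, 0, 0]],
    [5, [-1.4, 1.1, -65], [0, 0, 0]],
    [5, [-1.4, 1.1, -70], [0, 0, 0]],
    [5, [-1.4, 1.1, -73], [0, 0, 0]],
    [5, [-1.4, 1.1, -74.5], [0, 0, 0]],
    [5, [-1.4, 1.1, -74.5], [0, 0, 0]],
    [5, [-1.4, 1.1, -74.5], [0, 0, 0]],
    [5, [-1.4, 1.1, -74.5], [0, 0, 0]],
    [5, [-1.4, 1.1, -74.5], [0, 0, 0]],
    [5, [-1.4, 1.1, -74.5], [0, 0, 0]]
  ]
}}

```text
time_s: 19.0
eef_pos: [606.7, 218.3, 173.9]
ee_rot: [0.0, 0.735, 0.678, 0.0]
force: [0.4, 0.5, -3.3]
grip_width: 0.154
grip_force: 68.2
```

```bash
python3 held.py | grep -v -e handles; cp pics/h_side_18.8.png pics/fin.png 2>/dev/null || cp $(ls -t pics/h_side*|head -1) pics/fin.png; python3 -c "
import cv2;a=cv2.imread('pics/fin.png')[130:390,160:350];cv2.imwrite('pics/finc.png',cv2.resize(a,None,fx=2.2,fy=2.2))"
```

```text
[606.65079142 218.25357281 173.91717953] [3.77494794e-05 7.35093147e-01 6.77966116e-01 9.84059258e-05] 19.0 [ 0.4  0.5 -3.3] [-0.01  0.02  0.01] 68.22986483573914
tool yaw -4.6301756035377934
wrist n 5859 y range [-58.5  93.5]
  y -60 -40 x [-8.5 10.5] z50,95 [69.8 70.8]
  y 28 60 x [-8.7 10.5] z50,95 [69.8 70.9]
  y 66 100 x [-16.8  18.6] z50,95 [69.8 71. ]
  sleeve 1247 mean [614.3 300.9 119.6] rect [614.4 300.7  27.5  28.9  85.5] z [118.  119.7 121. ]
  post 506 mean [614.  296.9 132.1] rect [614.  297.2  14.   14.2  27.3] z [127.6 132.7 135.6]
  deck 42439 mean [612.3 275.   79.9] rect [608.6 228.8 264.4 150.6  85.3] z [78.8 79.9 81. ]
scene n 452 y range [-89.3  95.5]
  y -90 -60 x [-7.5 13.3] z50,95 [68.3 70.2]
  y -60 -40 x [-8.4 13.2] z50,95 [68.3 69.9]
  y 28 60 x [-7.9 14.1] z50,95 [68.4 70.2]
  y 66 100 x [-13.4  20.7] z50,95 [67.8 69.6]
  sleeve 93 mean [620.1 295.5 118.7] rect [619.2 297.4  31.5  30.7  47.2] z [116.6 118.2 122.6]
  post 24 mean [617.1 296.2 130.8] rect [617.9 296.8  12.5   9.   44.5] z [127.5 130.6 135. ]
  deck 4910 mean [626.5 223.1  78.5] rect [611.2 239.4 283.5 153.   85. ] z [76.6 78.5 80.7]
side n 623 y range [-83.   96.4]
  y -90 -60 x [-10.    0.8] z50,95 [69.1 70.4]
  y -60 -40 x [-10.1  -1.2] z50,95 [69.7 71. ]
  y 28 60 x [-9.7  9.9] z50,95 [70. 71.]
  y 66 100 x [-18.   17.8] z50,95 [69.6 70.9]
  sleeve 236 mean [613.5 304.3 119.5] rect [614.4 299.8  31.9  35.2  15. ] z [116.8 119.7 121.6]
  post 74 mean [612.4 301.7 131.5] rect [612.6 301.   12.3  11.2  68.6] z [127.4 131.6 135.7]
  deck 9177 mean [602.4 270.9  80.1] rect [608.9 238.6 284.6 151.4  85.5] z [78.6 80.1 81.5]
```

View pics/finc.png

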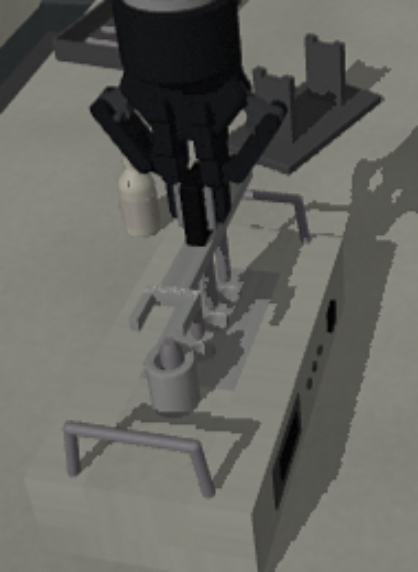

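The side crop shows the carrier held level at about (195,260), with its rods over the wells and its fork above the post. The sleeve is seated at (173,385). Everything agrees, so I'm handing it in.

```bash
python3 -c "
from rig import ctrl; print(ctrl.finish_job())"
```

```text
the job is handed in; nothing more can be done
None
```

I handed the job in at about 19 s of the 67 s allowed: the sleeve is seated on the post, and the carrier is held level and still over the wells with its fork above the post and its rod tips about 15 mm above the deck.

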